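# Clamp a mended caddy in the swivelling ratchet clamp

### The arm

A 7-joint arm with a two-finger parallel gripper is mounted at the origin on the work surface. World frame = base frame: x ahead of the robot, y to its left, z up, the work surface at z = 0. Lengths are in mm, angles in rad, forces in N, time in s.
With the tool pointing down it reaches from about 400 to 875 mm from the base axis. Payload 4.4 kg.
Tool frame: the origin (TCP) lies at the very end of the fingers, on their centre line; the grasp point (between the pads) lies 19 mm behind it; x points along the fingers, y is the direction in which the jaws open and shut, and the axes are right-handed (so a half turn about x gives the same grasp; the last joint's range is limited). The gripper opens to 85 mm and grips with 20 to 120 N. Pads are 22 mm wide; open, the fingers measure 114 mm over their backs; the gripper's body (76 mm by 85 mm) begins 54 mm behind the grasp point. The pads swing forward as they close: fully open they stand 13 mm farther back than shut.
Start: joints at [1.092, 0.628, 0.038, 1.517, -0.027, 0.996, -0.02], TCP at [260.792, -595.403, 231.313] pointing down, gripper open.
Joint ranges: [-3.06, 3.06], [-0.37, 2.12], [-1.25, 1.32], [0.18, 2.47], [-1.1, 4.24], [0.23, 1.98], [-2.94, 2.94]. Speed limits (rad/s): [2.57, 2.57, 3.14, 3.14, 3.14, 3.14, 3.14].

### API

Orientations are given as [roll, pitch, yaw] about the fixed x, y, z axes, in that order (R = Rz(yaw) Ry(pitch) Rx(roll)).
In Python, from station import robot, capture, camera_info, ticket gives the robot as it stands. The module is installed in compiled form; this text tells all that it offers.
- The arm moves only by the tool drive_tool, never from a script. Its argument "deltas" is a list that holds one entry, the list of rows, each a list of 5 numbers: the shift along the tool's x, y, z in mm, then the turn about the tool's x in degrees, then the finger opening in mm, from 0 to 85.4. In form: [[[x, y, z, yaw, fingers], ...]]. A call has 1 to 10 rows; each row shifts and turns the commanded pose from where the row before left it, along the tool's axes as they then stand; what a row does not reach is not made up. A row lasts 1/10 s, in which the tool goes at most 50 mm and 8.59 degrees, less where a joint would pass 70% of its speed; a pose out of reach is approached as far as the arm can. A call is refused whole if a number of a shift passes 50 or a number of a turn 8.59, either way. A call with a gripper value outside its range is refused whole. The fingers move at their own pace and stop on an object; "squeeze" is the grip in N (left out, the last holds). Time passes only in rows, so rows that do not move let the fingers close. It gives the time, the measured TCP pose, the force and the opening at its end, in the units of the state.
- robot.get_state(): the state, without advancing time (a new reading comes with each control period).
- capture(name): name is "side" or "top"; returns the picture (400x640x3 uint8, blue, green, red); there is no depth.
- camera_info(name): a dict with "intrinsics" (3x3 intrinsics, pixels), "cam_to_world" (4x4, takes a point from camera to world coordinates). Camera axes: x right, y down, z forward; pixel columns grow to the right and rows downward; lengths in mm; the calibration is good to about 2 mm. A picture is of the moment at which its call begins. camera_info takes no time and is no camera call.
- ticket.job_done(): hands the job in, once; it reports no verdict.
The state is a dict: "time": time; "q": joint angles; "dq": joint speeds; "tau": joint torques, N m; "tool_pos": TCP position; "tool_rot": TCP orientation; "contact_force": force on the tool from outside, world axes, zero at the start; "wrist_torque": the same for the moment, N m; "finger_gap": finger opening in mm.
Only numpy, scipy, OpenCV 4.12 (cv2) and the standard library are available. Lean on these libraries where they do the work, as an engineer would, in place of code of your own. Each camera call takes 0.05 s, during which the arm holds its last target.

### The job

Take the bench clamp by its upright handle and swivel it until its rod points straight along the centre line of the board at the glued ceramic caddy. Then pump its trigger until the sprung rubber pad slides the caddy home against the wooden stop and the pad is pushed about half way in on its spring, never all the way, because that would crush the caddy. Move the rod only with the trigger, do not touch the caddy, the rod or the pad, leave the crockery and glue alone, and finish while still holding the trigger squeezed: the glue needs that steady pressure.

Things in the scene. Friction and masses are not known exactly. Their poses are not given: they have to be found in the camera images.
- jig: Plywood board 420 x 170 x 18 mm, fixed to the table, carrying the clamp and the stop, with a dark line along its middle. Origin on the table (z = 0); the board reaches from -220 to +200 mm along its own x and 85 mm to each side. +x is the push direction, from the clamp towards the caddy and the stop; z up. The clamp's pivot is at x = -190 mm, y = 0. It stands at various places and yaws.
- stop: Wooden end block bolted down on the board, 22 mm thick, 130 mm wide, 75 mm high; it does not move. Origin: centre of the lower edge of its face that looks at the caddy, 140 to 154 mm from the board's origin along the board's x (set differently each time), on the board's top; axes as the board's.
- caddy: Loose, open, square-cornered white ceramic caddy with a dark glued seam across it, 80 mm (its x, push direction) x 90 mm (y) x 70 mm high, walls 6 mm, about 0.35 kg, standing on the board between pad and stop, 4 to 26 mm short of the stop. Origin: centre of its underside, on the board's top. Its face towards the clamp is 40 mm from the origin along its -x. The arm must not touch it; the pad must never press it with more than 16 N.
- swivel (a joint): Angle of the whole clamp about its vertical pivot, rad, anticlockwise from above positive; 0 = its rod points straight along the board's centre line at the caddy and the stop. It starts turned away by 0.3 to 0.6. Stiff friction hinge (0.5 N m, about 6 N at the handle); it stays where it is put.
- pivot (a point): The clamp's pivot axis, on the board's top (18 mm above the table). Fixed. This point's own x axis points along the rod (push direction of the clamp) and turns with the clamp.
- handle_grip (a point): Grip point in the middle of the clamp's fixed upright handle: a black bar 18 mm thick along the rod, 24 mm wide across the rod, its top 165 mm above the board. The point is 89 mm from the pivot along the rod and 135 mm above the board; x along the rod. The clamp's housing (105 mm long, 32 mm wide) reaches up to 101 mm above the board below it.
- trigger_grip (a point): Grip point on the axis of the trigger, 51 mm from the trigger's hinge; at rest it is 45 mm ahead of handle_grip along the rod, at the same height. The trigger's flat steel lever is 10 mm thick and 20 mm wide and reaches 29 mm beyond this point. Measured over the outer faces at this height, handle and trigger are 59 mm together at rest and 34 mm fully squeezed. The handle does not move, so only the trigger side closes.
- lever: The trigger's flat steel lever itself; origin on its hinge, 85 mm above the board and 121 mm from the pivot along the rod; its z points up along the lever; at rest it leans 0.25 rad towards the pad, fully squeezed 0.25 rad towards the handle.
- trigger (a joint): Trigger angle, rad: 0 = released (leaning towards the pad), 0.5 = fully squeezed towards the handle. A spring brings it back (2 to 5 N at the grip point). Squeezing pushes the rod forward by 45 mm per rad through a ratchet with teeth of 7 mm, after up to 9 mm of idle travel; a full pump (fully released, then fully squeezed) gives about 14 mm. With the pad pressing half way about 15 N is needed at the grip point, up to 22 N lower down.
- jaw (a joint): Travel of the rod out of the housing, m, 0 to 0.09, growing towards the caddy; starts at 0.008 to 0.028. A brake of 3 N keeps the rod still between pumps, but it holds no more than that: the pressure stays only while the trigger is held, and if it is let go under pressure the pad's spring throws the rod back, up to 14 mm.
- rod: The clamp's steel rod with its teeth and end collar, 12 mm square, centred 34 mm above the board. Origin as pivot when jaw = 0, sliding with the rod.
- pad (a joint): How far the sprung rubber pad is pushed back towards the rod's collar, m: 0 = free, 0.015 = fully in. Spring of 1.2 N per mm, so half way in (0.007) is about 9 N on the caddy; the caddy slides at about 2 N.
- pad_face: Round black rubber pad, 34 mm diameter, 9 mm thick, at the front end of the rod. Origin: centre of its front face, 34 mm above the board.
- pad_tip (a point): Centre of the pad's front face: 193 mm from the pivot along the rod, plus jaw, minus pad (joint values).
- mug: Bystander: white mug, 80 mm wide, 90 mm high, origin under its centre.
- bowl: Bystander: white bowl, 120 mm wide, 55 mm high, origin under its centre.
- glue: Bystander: small white glue bottle, 38 mm wide, 100 mm high, origin under its centre.
There are look-alikes about, which are no part of the job. Leave any blue or red look-alike of the caddy alone.

How it is judged:
By the outcome, as a careful person would: the job done as asked, in the order asked, and still so for the second after the job is handed in, while the arm keeps its last pose, push and grip.
It also fails if it takes over 64 s, if anything falls off the work surface, if the arm or the gripper's body presses on something with over 40 N, if the wrist force passes 120 N, or if a joint passes its speed limit or range.

## Working session

There is one attempt and no reset: what is moved stays moved. The work goes in short steps, Python scripts to look and compute and a tool call to move; the robot and the scene stay as the last step left them, time stands still between calls to the robot, and variables do not carry over. Pictures are saved under pics/ and viewed, and the job is handed in when it is done.

Besides the shell and the picture viewer there is one more tool, called as a command line: name --argument value ..., lists and objects as JSON in quotes. drive_tool: Moves the arm, as the interface text tells. Its arguments: {"type":"object","properties":{"deltas":{"type":"array"},"squeeze":{"type":"number"}},"required":["deltas"]}

```bash
mkdir -p pics; cat > h.py <<'E'
import numpy as np, cv2
from station import robot, capture, camera_info, ticket
def P(name):
    c=camera_info(name); return np.array(c["intrinsics"]),np.array(c["cam_to_world"])
def proj(name,p):
    K,T=P(name); p=np.atleast_2d(p).astype(float); q=(p-T[:3,3])@T[:3,:3]; u=q@K.T; return u[:,:2]/u[:,2:]
def unp(name,uv,z):
    K,T=P(name); uv=np.atleast_2d(uv).astype(float)
    d=np.c_[uv,np.ones(len(uv))]@np.linalg.inv(K).T@T[:3,:3].T
    o=T[:3,3]; return o+d*((z-o[2])/d[:,2])[:,None]
E
python3 - <<'E'
from h import *
for n in("side","top"):
    im=capture(n); cv2.imwrite(f"pics/{n}0.png",im)
    K,T=P(n); print(n,K.round(1).tolist(),T.round(3).tolist())
s=robot.get_state();print(s)
E
```

```text
side [[409.4, 0.0, 319.4], [0.0, 409.4, 203.8], [0.0, 0.0, 1.0]] [[-0.783, -0.345, 0.517, 89.612], [-0.622, 0.43, -0.655, 564.914], [0.004, -0.835, -0.551, 618.72], [0.0, 0.0, 0.0, 1.0]]
top [[362.7, 0.0, 323.9], [0.0, 362.7, 200.3], [0.0, 0.0, 1.0]] [[-0.007, -0.987, 0.161, 457.151], [-1.0, 0.003, -0.026, -23.396], [0.026, -0.161, -0.987, 788.282], [0.0, 0.0, 0.0, 1.0]]
{'time': 0.1, 'q': array([ 1.09223293,  0.62928583,  0.03844649,  1.51825339, -0.02701835,
        0.99633328, -0.02002426]), 'dq': array([ 0.00149132, -0.00248878,  0.00015564, -0.00434731,  0.00110632,
        0.00061333, -0.0008117 ]), 'tau': array([ 3.66680149e-03, -5.64536834e+01,  1.23101044e+00, -1.93970346e+01,
        1.13306165e-02,  5.45323564e-03,  2.65804083e-06]), 'tool_pos': array([ 260.54674536, -594.87654837,  230.46489808]), 'tool_rot': array([-1.56782831,  1.56903429,  1.98649242]), 'contact_force': array([0.30847757, 0.60676487, 0.00063593]), 'wrist_torque': array([-0.04910732, -0.02730297, -0.00936438]), 'finger_gap': 85.54598766410209}
```

View pics/side0.png

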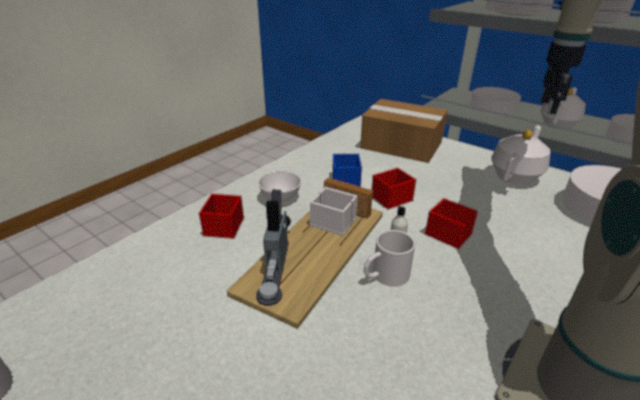

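View pics/top0.png

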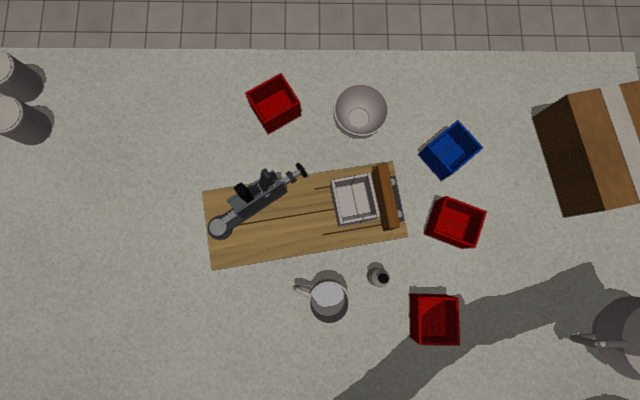

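The top view shows the board with its corners at about (204,190), (212,269), (407,237) and (393,163). The clamp pivot is at (218,228) and its rod is turned up towards (302,170). The white caddy at (354,199) stands before the stop at (386,197). The blue (450,150) and red (273,103), (456,221), (435,319) boxes are look-alikes. I'll enlarge this to measure.

```bash
python3 - <<'E'
from h import *
im=cv2.imread("pics/top0.png"); c=im[140:290,195:415]
cv2.imwrite("pics/top0c.png",cv2.resize(c,None,fx=3.6,fy=3.6,interpolation=cv2.INTER_CUBIC))
im=cv2.imread("pics/side0.png"); c=im[170:330,220:400]
cv2.imwrite("pics/side0c.png",cv2.resize(c,None,fx=3.6,fy=3.6,interpolation=cv2.INTER_CUBIC))
E
```

```text
(no output)
```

View pics/top0c.png

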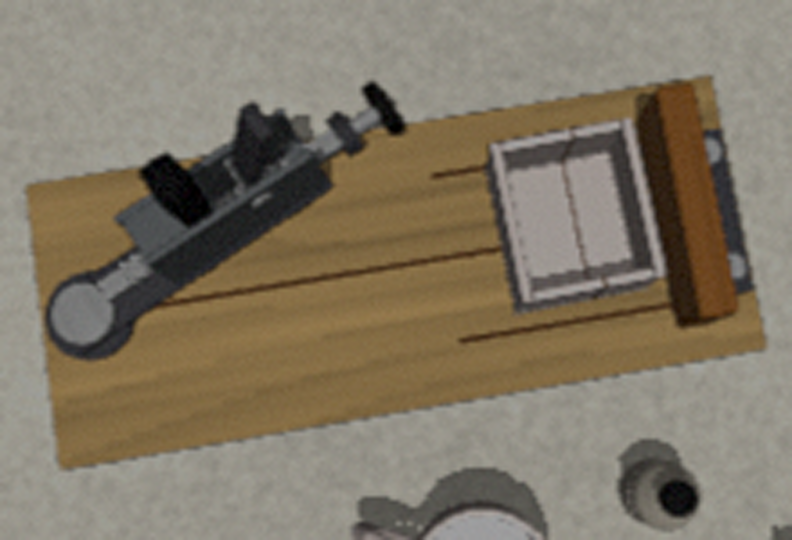

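View pics/side0c.png

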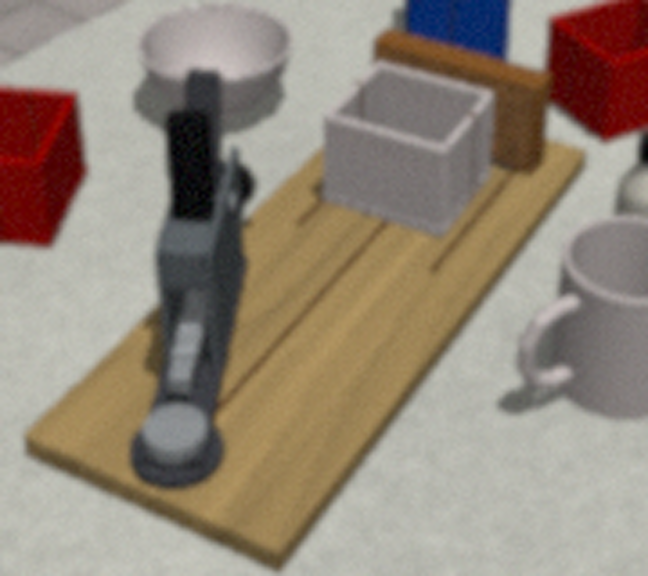

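```bash
cat >> h.py <<'E'
def b2w(b,p):
    p=np.atleast_2d(p).astype(float); c,s=np.cos(b[2]),np.sin(b[2])
    return np.c_[b[0]+c*p[:,0]-s*p[:,1], b[1]+s*p[:,0]+c*p[:,1], p[:,2]]
def cl(b,th,p): # clamp coords (x along rod from pivot,y,z above board) -> world
    p=np.atleast_2d(p).astype(float); c,s=np.cos(th),np.sin(th)
    return b2w(b,np.c_[-190+c*p[:,0]-s*p[:,1], s*p[:,0]+c*p[:,1], p[:,2]+18])
E
cat > fit.py <<'E'
from h import *
from scipy.optimize import least_squares
f=lambda a,o:(np.array(a,float)+.5)/3.6-.5+o
tp=f([(27,185),(62,468),(765,345),(712,77)],(195,140))
sp=f([(28,440),(280,560),(585,150)],(220,170))
# in top view: left end = -220 ; upper = +x world = +y board (push -y world => board y = world +x)
M=np.array([[-220,85,18],[-220,-85,18],[200,-85,18],[200,85,18]])
def r(b): return np.r_[(proj("top",b2w(b,M))-tp).ravel(),(proj("side",b2w(b,M[[1,0,2]] if 0 else M[[0,1,2]]))-sp).ravel()]
s=least_squares(r,[500,0,-1.57]); print(s.x,s.fun.round(1))
def r2(b): return (proj("top",b2w(b,M))-tp).ravel()
s2=least_squares(r2,[500,0,-1.57]); print(s2.x,s2.fun.round(1))
E
python3 fit.py
```

```text
[555.19135087 -12.63628782  -1.40544809] [-0.8  0.4 -0.7  1.4  1.4  1.   0.1 -0.8 -1.9 -0.8  0.2 -1.4  0.1  0. ]
[556.3426218  -12.66052177  -1.40881166] [-0.6 -0.4 -0.8  0.5  1.3  0.8  0.2 -1.1]
```

```bash
cat >> h.py <<'E'
B=np.array([555.6,-12.6,-1.4068])
def box(x0,x1,y0,y1,z0,z1):
    c=np.array([[x,y,z] for x in(x0,x1) for y in(y0,y1) for z in(z0,z1)],float)
    e=[(i,j) for i in range(8) for j in range(i+1,8) if (np.abs(c[i]-c[j])>1e-9).sum()==1]
    return c,e
def overlay(src,cam,items,out,crop,k=3.6):
    im=cv2.imread(src) if isinstance(src,str) else src
    x0,y0,x1,y1=crop
    im=cv2.resize(im[y0:y1,x0:x1],None,fx=k,fy=k,interpolation=cv2.INTER_CUBIC)
    for pts,e,col in items:
        uv=((proj(cam,pts)-(x0,y0)+.5)*k-.5).round().astype(int)
        for i,j in e: cv2.line(im,tuple(map(int,uv[i])),tuple(map(int,uv[j])),col,1,cv2.LINE_AA)
    cv2.imwrite(out,im)
def clampitems(th,jaw=.0,pad=0,trig=0):
    it=[]
    for bx,col in((box(80,98,-12,12,101,165),(0,255,0)),(box(193+jaw-pad-9,193+jaw-pad,-17,17,17,51),(0,0,255))):
        it.append((cl(B,th,bx[0]),bx[1],col))
    a=.25-trig; c,s=np.cos(a),np.sin(a)
    p,e=box(-5,5,-10,10,0,80)
    q=np.c_[121+p[:,0]*c+p[:,2]*s,p[:,1],85-p[:,0]*s+p[:,2]*c]
    it.append((cl(B,th,q),e,(255,0,255)))
    it.append((cl(B,th,[[0,0,0],[0,0,60]]),[(0,1)],(255,255,0)))
    return it
E
python3 - <<'E'
from h import *
for th in (.4,):
  it=clampitems(th,15)
  p,e=box(-220,200,-85,85,0,18); it.append((b2w(B,p),e,(0,255,255)))
  p,e=box(146,168,-65,65,18,93); it.append((b2w(B,p),e,(255,128,0)))
  p,e=box(45,125,-45,45,18,88); it.append((b2w(B,p),e,(0,128,255)))
  overlay("pics/top0.png","top",it,"pics/o1.png",(195,140,415,290))
  overlay("pics/side0.png","side",it,"pics/o2.png",(220,170,400,330))
E
```

```text
(no output)
```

View pics/o1.png

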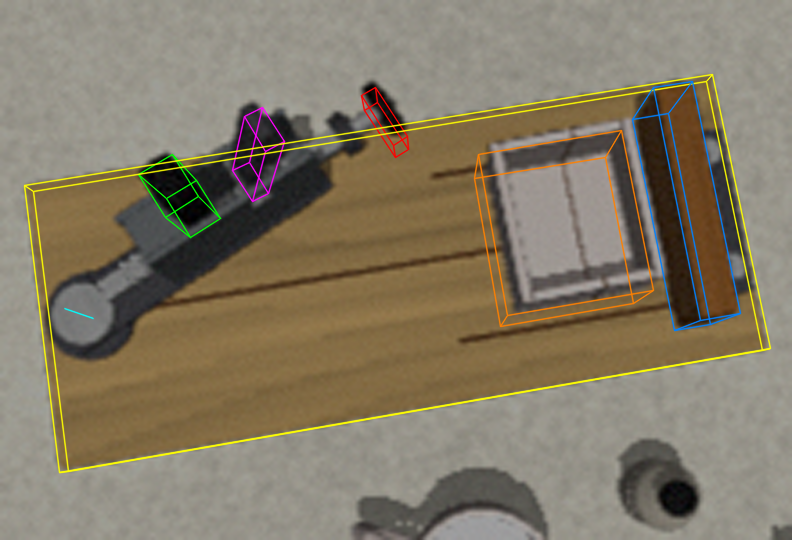

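View pics/o2.png

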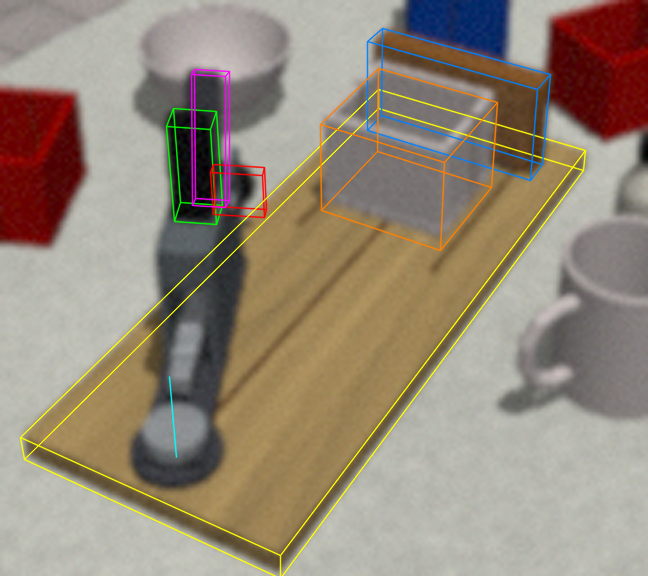

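```bash
python3 - <<'E'
from h import *
from scipy.spatial.transform import Rotation as R
it=clampitems(.45,13)
p,e=box(148,170,-65,65,18,93); it.append((b2w(B,p),e,(255,128,0)))
p,e=box(52,132,-40,50,18,88); it.append((b2w(B,p),e,(0,128,255)))
overlay("pics/top0.png","top",it,"pics/o3.png",(195,140,415,290))
s=robot.get_state(); Rm=R.from_euler('xyz',s['tool_rot']).as_matrix(); print(Rm.round(3),s['tool_pos'])
for th in(.45,0):
  print(th,'handle',cl(B,th,[89,0,135]),'trig',cl(B,th,[134,0,135]),'rod dir deg',np.degrees(B[2]+th))
E
```

```text
[[-0.001  0.401 -0.916]
 [ 0.002 -0.916 -0.401]
 [-1.    -0.002  0.   ]] [ 260.54674536 -594.87654837  230.46489808]
0.45 handle [[575.8565035  102.10637761 153.        ]] trig [[601.78273412  65.32553252 153.        ]] rod dir deg -54.82060183811717
0 handle [[539.11051712  87.04485413 153.        ]] trig [[546.45731642  42.64863199 153.        ]] rod dir deg -80.60370261900421
```

View pics/o3.png

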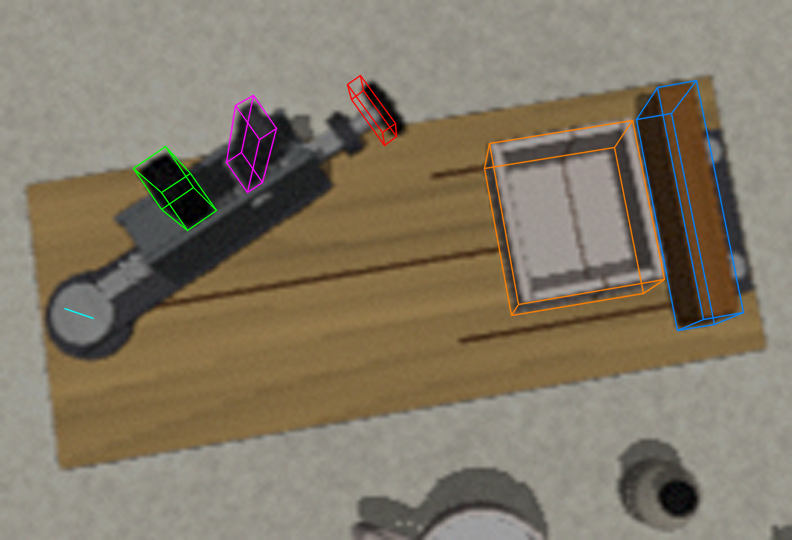

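```bash
cat >> h.py <<'E'
from scipy.spatial.transform import Rotation as Rot
def plan(pos,yaw_deg,n,grip,start=None):
    """straight world line from measured pose to pos with tool y-axis heading yaw_deg; tool assumed pointing down"""
    s=robot.get_state()
    R0=Rot.from_euler('xyz',s['tool_rot']).as_matrix(); p=s['tool_pos'].copy()
    h=np.degrees(np.arctan2(R0[1,1],R0[0,1])); p0=p.copy(); h0=h
    dh=(yaw_deg-h+180)%360-180; rows=[]
    for k in range(1,n+1):
        tgt=p0+(np.array(pos)-p0)*k/n; th=h0+dh*k/n
        a=np.radians(h); y=np.array([np.cos(a),np.sin(a),0]); x=np.array([0,0,-1.]); z=np.cross(x,y)
        d=tgt-p; r=[round(float(v),0 if n>3 else 1) for v in(d@x,d@y,d@z)]; t=round(-(th-h),1)
        p=p+r[0]*x+r[1]*y+r[2]*z; h=h-t
        rows.append([*r,t,grip])
    print(rows); print('from',p0.round(1),round(h0,2),'end',p.round(1),round(h,2))
def st():
    s=robot.get_state();R0=Rot.from_euler('xyz',s['tool_rot']).as_matrix()
    print(round(s['time'],2),s['tool_pos'].round(1),'yaw',round(np.degrees(np.arctan2(R0[1,1],R0[0,1])),2),'xaxis',R0[:,0].round(3),'F',s['contact_force'].round(1),'gap',round(s['finger_gap'],1))
E
python3 -c "
from h import *
plan([576,101,235],34.6,20,60)"
```

```text
[[-0.0, -26.0, -28.0, np.float64(-5.0), 60], [-0.0, -22.0, -31.0, np.float64(-5.1), 60], [-1.0, -21.0, -32.0, np.float64(-5.0), 60], [0.0, -17.0, -34.0, np.float64(-5.1), 60], [-0.0, -14.0, -36.0, np.float64(-5.0), 60], [-0.0, -11.0, -36.0, np.float64(-5.1), 60], [-1.0, -8.0, -38.0, np.float64(-5.0), 60], [0.0, -4.0, -38.0, np.float64(-5.1), 60], [-0.0, -1.0, -38.0, np.float64(-5.0), 60], [-0.0, 2.0, -38.0, np.float64(-5.1), 60], [-0.0, 6.0, -38.0, np.float64(-5.0), 60], [-1.0, 9.0, -37.0, np.float64(-5.1), 60], [0.0, 12.0, -36.0, np.float64(-5.0), 60], [-0.0, 15.0, -35.0, np.float64(-5.1), 60], [-0.0, 19.0, -34.0, np.float64(-5.0), 60], [-1.0, 21.0, -32.0, np.float64(-5.1), 60], [0.0, 24.0, -29.0, np.float64(-5.0), 60], [-0.0, 26.0, -28.0, np.float64(-5.1), 60], [-0.0, 29.0, -25.0, np.float64(-5.0), 60], [-1.0, 31.0, -23.0, np.float64(-5.1), 60]]
from [ 260.5 -594.9  230.5] -66.35 end [575.8 101.4 235.5] 34.65
```

drive_tool --deltas '[[[0, -26, -28, -5, 60], [0, -22, -31, -5.1, 60], [-1, -21, -32, -5, 60], [0, -17, -34, -5.1, 60], [0, -14, -36, -5, 60], [0, -11, -36, -5.1, 60], [-1, -8, -38, -5, 60], [0, -4, -38, -5.1, 60], [0, -1, -38, -5, 60], [0, 2, -38, -5.1, 60]]]' --squeeze 30

```text
time: 1.1
tool_pos: [418.7, -246.1, 233.2]
tool_rot: [-1.72, 1.571, 2.719]
contact_force: [0.8, 0.7, 0.0]
finger_gap: 60.0
```

drive_tool --deltas '[[[0, 6, -38, -5, 60], [-1, 9, -37, -5.1, 60], [0, 12, -36, -5, 60], [0, 15, -35, -5.1, 60], [0, 19, -34, -5, 60], [-1, 21, -32, -5.1, 60], [0, 24, -29, -5, 60], [0, 26, -28, -5.1, 60], [0, 29, -25, -5, 60], [-1, 31, -23, -5.1, 60]]]'

```text
time: 2.1
tool_pos: [576.2, 102.0, 235.9]
tool_rot: [-1.641, 1.57, -2.603]
contact_force: [0.7, -0.3, -0.0]
finger_gap: 59.9
```

drive_tool --deltas '[[[0, 0, 0, 0, 60], [0, 0, 0, 0, 60]]]'

```text
time: 2.3
tool_pos: [575.7, 101.6, 235.7]
tool_rot: [-2.094, 1.57, -3.059]
contact_force: [-0.4, 0.3, 0.3]
finger_gap: 60.1
```

```bash
python3 - <<'E'
from h import *
st()
im=capture("top");cv2.imwrite("pics/top1.png",im)
im2=capture("side");cv2.imwrite("pics/side1.png",im2)
a=cv2.resize(im[120:290,185:415],None,fx=3.2,fy=3.2);cv2.imwrite("pics/top1c.png",a)
a=cv2.resize(im2[130:330,200:400],None,fx=2.9,fy=2.9);cv2.imwrite("pics/side1c.png",a)
E
```

```text
2.3 [575.7 101.6 235.7] yaw 34.73 xaxis [-0.001 -0.    -1.   ] F [-0.4  0.3  0.3] gap 60.1
```

View pics/top1c.png

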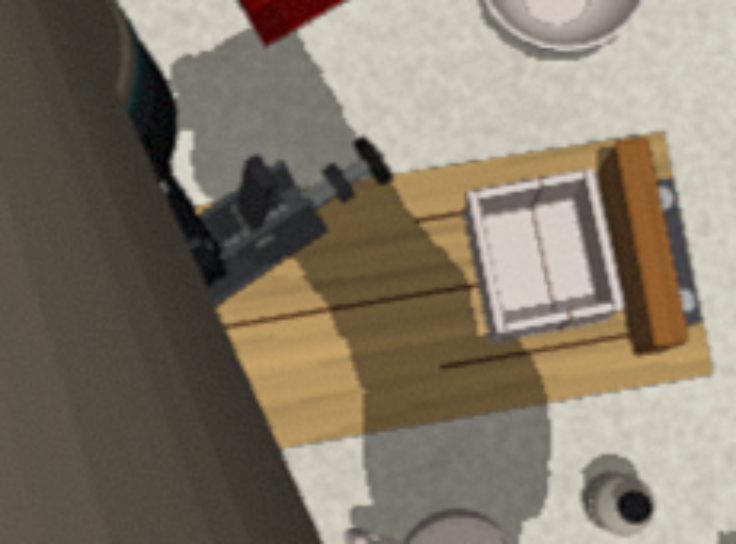

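View pics/side1c.png

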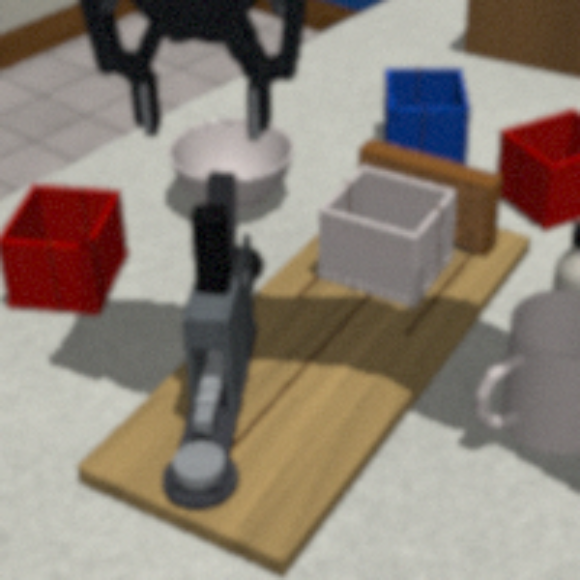

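The fingers at (148,130) and (258,135) in the side crop straddle the black handle, whose top is at (207,207). I'll descend and close on the handle alone.

drive_tool --deltas '[[[20, 0, 0, 0, 55], [20, 0, 0, 0, 55], [20, 0, 0, 0, 55], [20, 0, 0, 0, 55], [14, 0, 0, 0, 55], [6, 0, 0, 0, 55], [0, 0, 0, 0, 55]]]'

```text
time: 3.1
tool_pos: [575.7, 100.1, 135.8]
tool_rot: [-1.7, 1.569, -2.667]
contact_force: [-0.2, 0.3, 0.1]
finger_gap: 54.8
```

drive_tool --deltas '[[[0, 0, 0, 0, 40], [0, 0, 0, 0, 32], [0, 0, 0, 0, 27], [0, 0, 0, 0, 23], [0, 0, 0, 0, 20], [0, 0, 0, 0, 20]]]' --squeeze 30

```text
time: 3.7
tool_pos: [576.3, 100.9, 137.1]
tool_rot: [0.79, 1.57, -0.176]
contact_force: [-2.3, -1.4, 6.0]
finger_gap: 24.1
```

```bash
python3 - <<'E'
from h import *
st()
im2=capture("side");cv2.imwrite("pics/side2.png",im2)
a=cv2.resize(im2[130:330,200:400],None,fx=2.9,fy=2.9);cv2.imwrite("pics/side2c.png",a)
E
```

```text
3.7 [576.3 100.9 137.1] yaw 34.63 xaxis [ 0.001 -0.    -1.   ] F [-2.3 -1.4  6. ] gap 24.1
```

View pics/side2c.png

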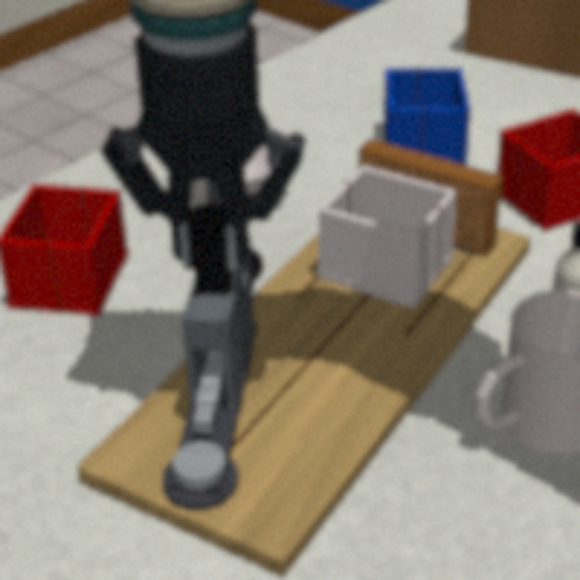

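Gripped: gap 24.1 mm, matching the 24 mm handle. Now I'll swivel about the pivot along an arc of about 90 mm radius.

drive_tool --deltas '[[[0, -2.5, 0, 1.6, 20], [0, -5, -0.1, 3.2, 20], [0, -5, -0.1, 3.2, 20], [0, -5, -0.2, 3.2, 20], [0, -5, -0.1, 3.2, 20], [0, -5, -0.2, 3.2, 20], [0, -5, -0.1, 3.2, 20], [0, -5, -0.2, 3.2, 20], [0, 0, 0, 0, 20], [0, 0, 0, 0, 20]]]' --squeeze 40

```text
time: 4.75
tool_pos: [541.4, 86.6, 137.1]
tool_rot: [-0.07, 1.571, -1.457]
contact_force: [-2.6, -0.6, 7.7]
finger_gap: 23.4
```

```bash
python3 - <<'E'
from h import *
st()
s=robot.get_state(); d=s['tool_pos'][:2]-cl(B,0,[0,0,0])[0,:2]; print(np.hypot(*d), np.degrees(np.arctan2(d[1],d[0])-B[2]))
im2=capture("side");cv2.imwrite("pics/side3.png",im2)
im=capture("top");cv2.imwrite("pics/top3.png",im)
it=[]
for t,c in((0,(0,255,0)),(.05,(0,0,255))):
  it.append((cl(B,t,[[0,0,34],[215,0,34]]),[(0,1)],c))
overlay(im,"top",it,"pics/o4.png",(195,140,415,290))
overlay(im2,"side",it,"pics/o5.png",(220,170,400,330))
E
```

```text
4.75 [541.4  86.6 137.1] yaw 10.57 xaxis [ 0. -0. -1.] F [-2.6 -0.6  7.7] gap 23.4
89.81382660898068 1.3707867162731096
```

View pics/o4.png

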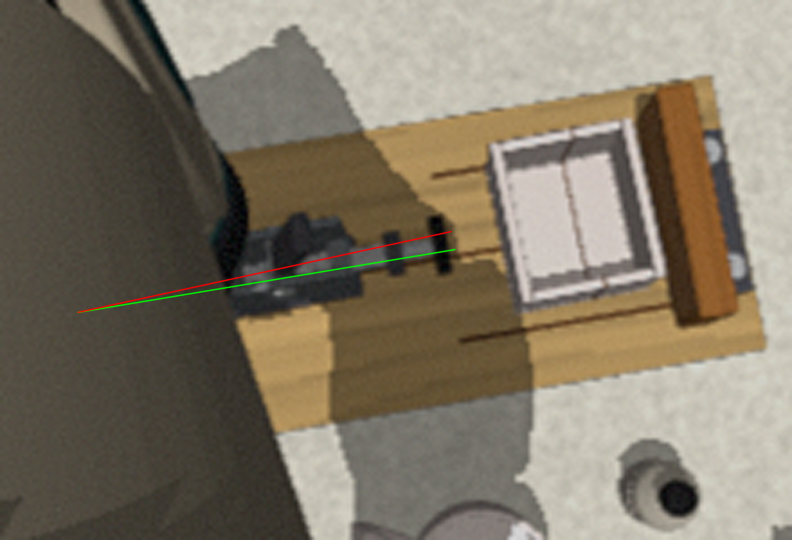

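View pics/o5.png

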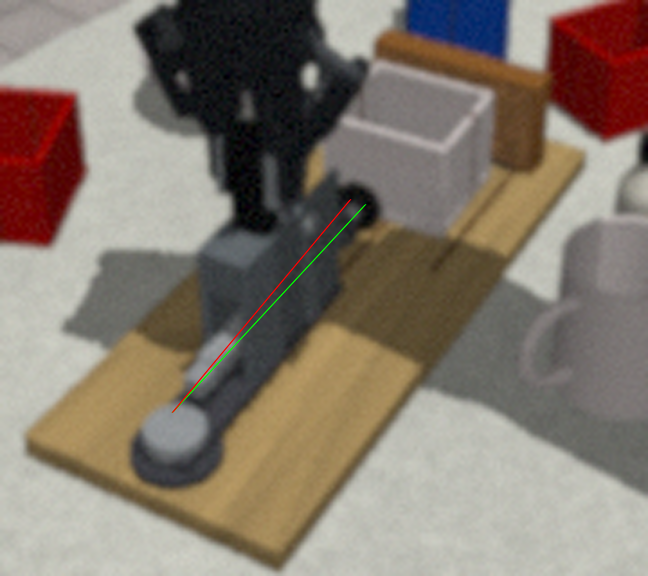

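```bash
python3 - <<'E'
from h import *
im=cv2.imread("pics/top0.png").astype(float).sum(2)
# subpixel dark line y for each col
xs=[];ys=[]
for x in range(248,332):
    y0=(303+(x-242.2)/(333.9-242.2)*(249-303))/3.6+140
    yy=np.arange(int(y0)-3,int(y0)+5); v=im[yy,x]; w=np.clip(np.median(v)-v-15,0,None)
    if w.sum()>20: xs.append(x);ys.append((w*yy).sum()/w.sum())
p=np.polyfit(xs,ys,1); r=np.polyval(p,xs)-ys; k=abs(r)<.6; p=np.polyfit(np.array(xs)[k],np.array(ys)[k],1)
uv=np.array([[248,np.polyval(p,248)],[331,np.polyval(p,331)]]); w=unp("top",uv,18)
d=w[1]-w[0]; print(k.sum(),len(k),r[k].std(),w.round(1),'ang',np.arctan2(d[1],d[0]),'B',B)
c,s=np.cos(B[2]),np.sin(B[2])
print('offsets from model line', [( -s*(q[0]-B[0])+c*(q[1]-B[1])) for q in w])
# current pad centre & pivot
f=lambda a:(np.array(a,float)+.5)/3.6-.5+(195,140)
im0=f([[83,313]]) ; print('pivot cap z~?',[unp("top",im0,z).round(1).tolist() for z in(18,40,60)], cl(B,0,[0,0,0]))
q=unp("top",f([[441,244]]),52)[0]; print('pad',q,'board y',-s*(q[0]-B[0])+c*(q[1]-B[1]),'x',c*(q[0]-B[0])+s*(q[1]-B[1]))
E
```

```text
84 84 0.10391644125178372 [[535.1 117.2  18. ]
 [563.8 -59.2  18. ]] ang -1.409040359149083 B [555.6    -12.6     -1.4068]
offsets from model line [np.float64(0.916284410059685), np.float64(0.5158912962045665)]
pivot cap z~? [[[527.3, 180.6, 18.0]], [[525.3, 174.8, 40.0]], [[523.5, 169.5, 60.0]]] [[524.58018072 174.85071569  18.        ]]
pad [562.56242594 -29.22603464  52.        ] board y 4.1546059758587734 x 17.53965940363469
```

drive_tool --deltas '[[[0, -1.0, 0, 0.6, 20], [0, -0.9, 0, 0.6, 20], [0, 0, 0, 0, 20], [0, 0, 0, 0, 20]]]'

```text
time: 5.25
tool_pos: [540.3, 86.4, 137.1]
tool_rot: [1.266, 1.569, -0.139]
contact_force: [-1.0, 0.1, 6.1]
finger_gap: 23.5
```

```bash
sed -i 's/^B=.*/B=np.array([556.2,-12.6,-1.408])/' h.py; python3 - <<'E'
from h import *
st()
s=robot.get_state(); d=s['tool_pos'][:2]-cl(B,0,[0,0,0])[0,:2]; print(np.hypot(*d), np.degrees(np.arctan2(d[1],d[0])-B[2]))
im=capture("top");cv2.imwrite("pics/top4.png",im)
it=[(cl(B,0,[[0,0,34],[255,0,34]]),[(0,1)],(0,255,0)),(b2w(B,[[-190,0,18],[80,0,18]]),[(0,1)],(255,255,0))]
overlay(im,"top",it,"pics/o6.png",(270,160,390,250),6.5)
E
```

```text
5.25 [540.3  86.4 137.1] yaw 9.51 xaxis [ 0.001 -0.    -1.   ] F [-1.   0.1  6.1] gap 23.5
89.72061725268267 0.21566909004012738
```

View pics/o6.png

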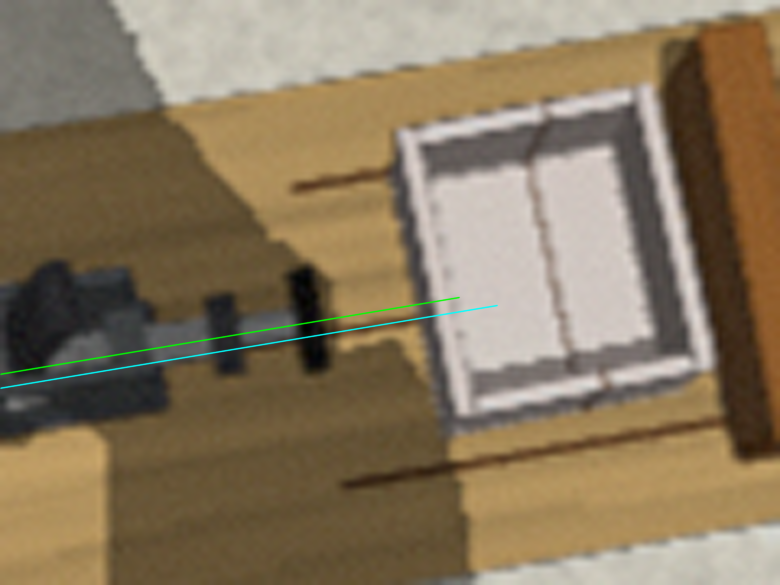

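drive_tool --deltas '[[[0, 0, 0, 0, 30], [0, 0, 0, 0, 40], [0, 0, 0, 0, 55], [0, 0, 0, 0, 60]]]'

```text
time: 5.7
tool_pos: [539.7, 86.2, 136.1]
tool_rot: [-1.828, 1.57, 3.049]
contact_force: [-0.2, -0.4, -0.2]
finger_gap: 59.9
```

drive_tool --deltas '[[[-10, 0, 0, 0, 60], [-20, 0, 0, 0, 60], [-25, 0, 0, 0, 60], [-25, 0, 0, 0, 60], [-10, 0, 0, 0, 70], [0, 0, 0, 0, 85]]]'

```text
time: 6.3
tool_pos: [540.8, 86.5, 227.9]
tool_rot: [1.567, 1.567, 0.161]
contact_force: [-0.3, -0.1, 0.3]
finger_gap: 82.2
```

```bash
python3 - <<'E'
from h import *
st(); print(robot.get_state()['q'].round(2))
t=cl(B,0,[112,0,0])[0]; print(t)
plan([t[0],t[1],225],-80.7,12,85)
E
```

```text
6.3 [540.8  86.5 227.9] yaw 9.44 xaxis [ 0.003  0.001 -1.   ] F [-0.3 -0.1  0.3] gap 82.2
[ 0.03  0.5  -0.35  1.81  0.22  0.87 -0.26]
[543.55790116  64.36867764  18.        ]
[[0.0, -0.0, 2.0, np.float64(7.5), 85], [0.0, 0.0, 2.0, np.float64(7.5), 85], [1.0, 0.0, 2.0, np.float64(7.5), 85], [-0.0, 1.0, 1.0, np.float64(7.5), 85], [0.0, 1.0, 2.0, np.float64(7.6), 85], [0.0, 1.0, 1.0, np.float64(7.5), 85], [1.0, 1.0, 2.0, np.float64(7.5), 85], [-0.0, 2.0, 1.0, np.float64(7.5), 85], [0.0, 1.0, 1.0, np.float64(7.5), 85], [0.0, 2.0, 1.0, np.float64(7.5), 85], [1.0, 2.0, 0.0, np.float64(7.5), 85], [-0.0, 1.0, 1.0, np.float64(7.5), 85]]
from [540.8  86.5 227.9] 9.44 end [543.   64.7 224.9] -80.66
```

drive_tool --deltas '[[[0, 0, 2, 7.5, 85], [0, 0, 2, 7.5, 85], [1, 0, 2, 7.5, 85], [0, 1, 1, 7.5, 85], [0, 1, 2, 7.6, 85], [0, 1, 1, 7.5, 85], [1, 1, 2, 7.5, 85], [0, 2, 1, 7.5, 85], [0, 1, 1, 7.5, 85], [0, 2, 1, 7.5, 85]]]'

```text
time: 7.3
tool_pos: [541.0, 67.4, 222.9]
tool_rot: [-0.158, 1.568, -2.88]
contact_force: [-0.0, -0.1, 0.8]
finger_gap: 84.7
```

drive_tool --deltas '[[[1, 2, 0, 7.5, 85], [0, 1, 1, 7.5, 85], [0, 0, 0, 0, 85], [0, 0, 0, 0, 85]]]'

```text
time: 7.7
tool_pos: [541.5, 64.5, 222.4]
tool_rot: [0.189, 1.569, -2.786]
contact_force: [-0.3, 0.5, -0.7]
finger_gap: 85.0
```

```bash
python3 - <<'E'
from h import *
st()
t=cl(B,0,[112,0,0])[0]; plan([t[0],t[1],195],-80.7,2,85)
im=capture("top");cv2.imwrite("pics/top5.png",im)
im2=capture("side");cv2.imwrite("pics/side5.png",im2)
it=[(cl(B,0,[[0,0,34],[255,0,34]]),[(0,1)],(0,255,0))]
overlay(im,"top",it,"pics/o7.png",(240,150,400,260),5)
overlay(im2,"side",[],"pics/o8.png",(220,120,400,310))
E
```

```text
7.7 [541.5  64.5 222.4] yaw -80.46 xaxis [-0.002 -0.001 -1.   ] F [-0.3  0.5 -0.7] gap 85.0
[[13.7, 0.3, -1.0, np.float64(0.1), 85], [13.7, 0.2, -1.0, np.float64(0.1), 85]]
from [541.5  64.5 222.4] -80.46 end [543.6  64.4 195. ] -80.66
```

View pics/o7.png

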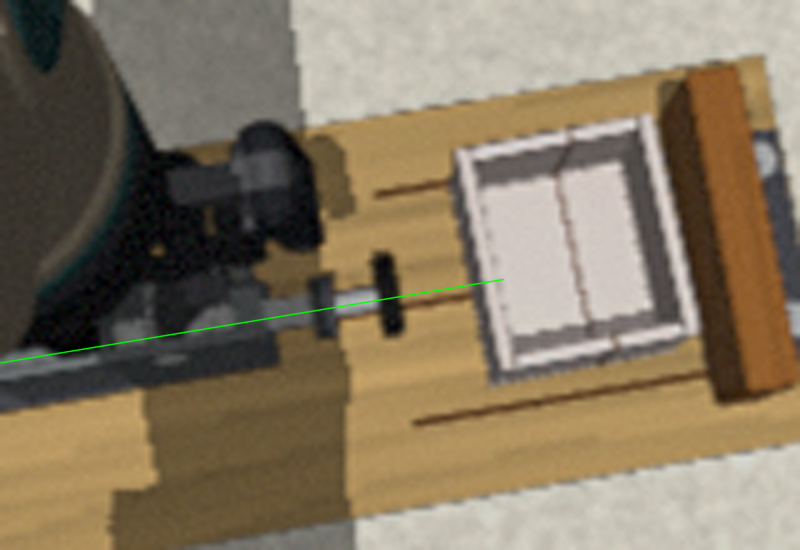

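View pics/o8.png

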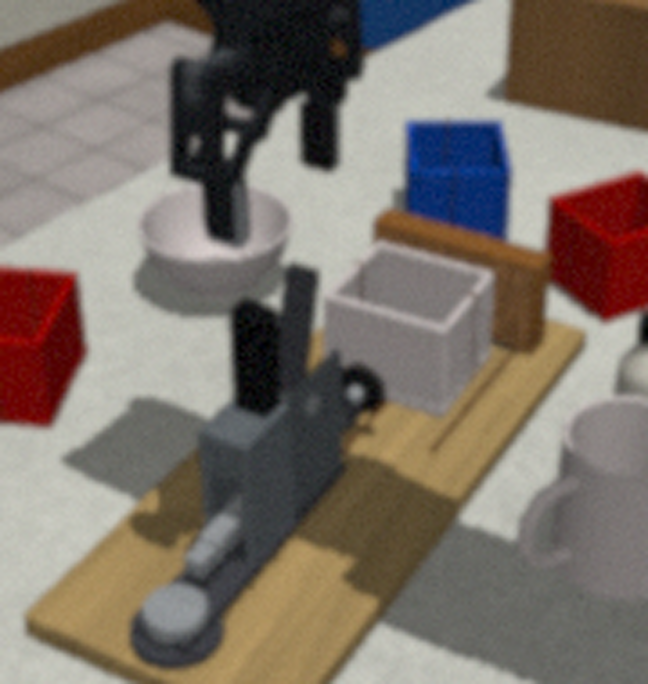

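drive_tool --deltas '[[[14, 0.3, -1, 0.1, 85], [14, 0.2, -1, 0.1, 85], [0, 0, 0, 0, 85], [0, 0, 0, 0, 85]]]'

```text
time: 8.2
tool_pos: [544.1, 64.3, 195.3]
tool_rot: [-0.181, 1.57, 3.121]
contact_force: [-0.0, 0.2, 0.3]
finger_gap: 84.8
```

```bash
python3 - <<'E'
from h import *
st()
t=cl(B,0,[112,0,0])[0]; plan([t[0],t[1],132],-80.7,5,85)
im2=capture("side");cv2.imwrite("pics/side6.png",im2)
s=robot.get_state()
overlay(im2,"side",clampitems(0.005,17),"pics/o9.png",(230,130,380,280),4)
E
```

```text
8.2 [544.1  64.3 195.3] yaw -80.81 xaxis [-0.001  0.    -1.   ] F [-0.   0.2  0.3] gap 84.8
[[13.0, -0.0, 0.0, np.float64(-0.0), 85], [12.0, -0.0, 0.0, np.float64(-0.0), 85], [13.0, -0.0, 0.0, np.float64(-0.1), 85], [13.0, -0.0, 0.0, np.float64(0.0), 85], [12.0, -0.0, 0.0, np.float64(-0.0), 85]]
from [544.1  64.3 195.3] -80.81 end [544.1  64.3 132.3] -80.71
```

View pics/o9.png

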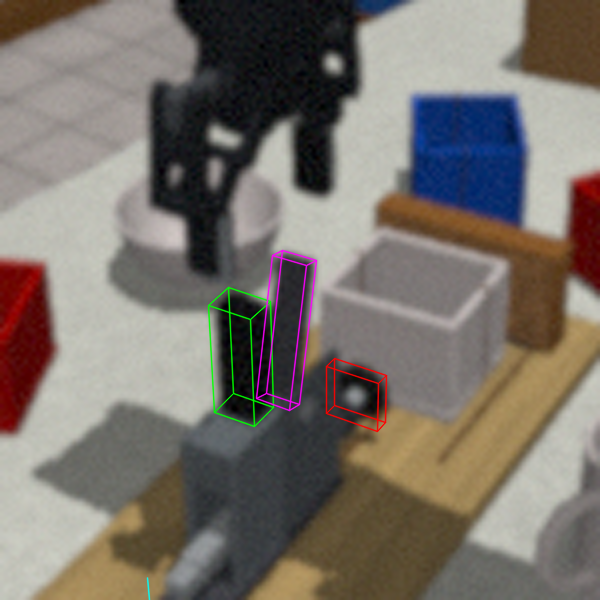

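drive_tool --deltas '[[[8, 0, 0, 0, 85], [10, 0, 0, 0, 85], [12, 0, 0, 0, 85], [12, 0, 0, 0, 85], [12, 0, 0, 0, 85], [9, 0, 0, 0, 85], [0, 0, 0, 0, 85]]]' --squeeze 30

```text
time: 8.95
tool_pos: [543.1, 64.2, 130.6]
tool_rot: [-0.001, 1.568, -2.983]
contact_force: [0.4, -0.2, 0.5]
finger_gap: 85.0
```

```bash
python3 - <<'E'
from h import *
st()
im2=capture("side");cv2.imwrite("pics/side7.png",im2)
overlay(im2,"side",[],"pics/o10.png",(230,130,380,280),4)
E
```

```text
8.95 [543.1  64.2 130.6] yaw -80.84 xaxis [-0.003 -0.    -1.   ] F [ 0.4 -0.2  0.5] gap 85.0
```

View pics/o10.png

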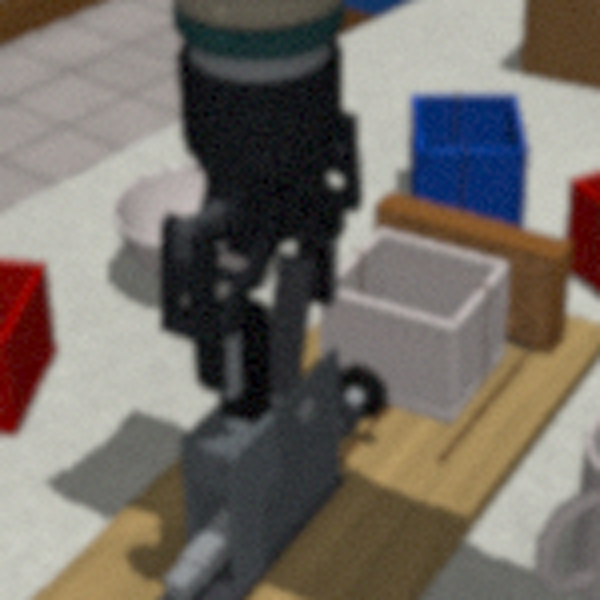

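drive_tool --deltas '[[[0, -2, 0, 0, 65], [0, -1, 0, 0, 58], [0, -2, 0, 0, 53], [0, -2, 0, 0, 48], [0, -2, 0, 0, 44], [0, -2, 0, 0, 40], [0, -2, 0, 0, 36], [0, -2, 0, 0, 33.5], [0, 0, 0, 0, 33.5], [0, 0, 0, 0, 33.5]]]' --squeeze 30

```text
time: 10.0
tool_pos: [543.0, 78.9, 135.4]
tool_rot: [2.958, 1.567, -0.024]
contact_force: [-4.1, -1.7, 19.1]
finger_gap: 36.2
```

```bash
cat > look.py <<'E'
import sys
from h import *
n=sys.argv[1]; st()
s=robot.get_state(); d=s['tool_pos'][:2]-cl(B,0,[0,0,0])[0,:2]; a=B[2]; print('along rod',d@[np.cos(a),np.sin(a)],'lat',d@[-np.sin(a),np.cos(a)])
im=capture("top");cv2.imwrite(f"pics/top_{n}.png",im)
it=[(cl(B,0,[[140,0,34],[255,0,34]]),[(0,1)],(0,255,0))]
overlay(im,"top",it,f"pics/t{n}.png",(290,155,400,245),7)
E
python3 look.py a
```

```text
10.0 [543.   78.9 135.4] yaw -80.81 xaxis [ 0.004 -0.    -1.   ] F [-4.1 -1.7 19.1] gap 36.2
along rod 97.59872004139103 lat 1.833573305294329
```

View pics/ta.png

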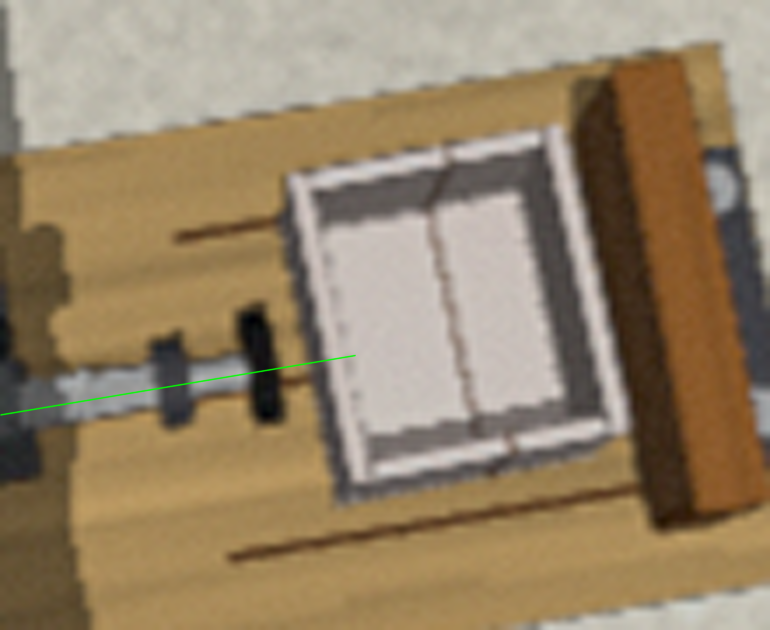

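drive_tool --deltas '[[[-2, 0, 0.6, 0.3, 33.5], [-2, 0, 0.6, 0.3, 33.5], [0, 0, 0, 0, 33.5], [0, 0, 0, 0, 33.5]]]'

```text
time: 10.45
tool_pos: [541.3, 78.6, 135.6]
tool_rot: [2.516, 1.57, -0.477]
contact_force: [5.5, 0.6, -12.4]
finger_gap: 35.8
```

```bash
python3 look.py b
```

```text
10.45 [541.3  78.6 135.6] yaw -81.48 xaxis [ 0.001 -0.001 -1.   ] F [  5.5   0.6 -12.4] gap 35.8
along rod 97.54780893815642 lat 0.07896158400056019
```

View pics/tb.png

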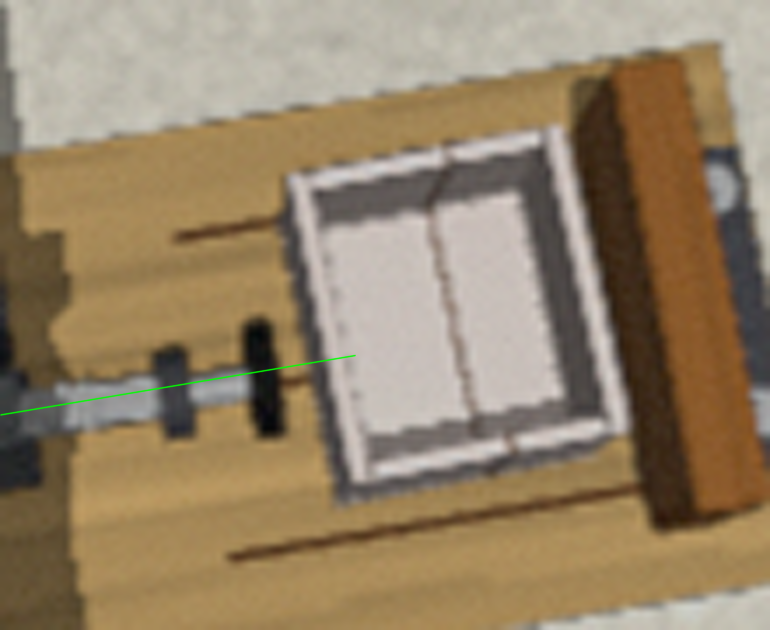

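drive_tool --deltas '[[[1, 0, -0.6, -0.2, 33.5], [1, 0, -0.5, -0.2, 33.5], [0, 0, 0, 0, 33.5], [0, 0, 0, 0, 33.5]]]'

```text
time: 10.9
tool_pos: [541.9, 78.8, 135.5]
tool_rot: [2.949, 1.57, -0.037]
contact_force: [-0.0, -2.0, 5.9]
finger_gap: 35.9
```

```bash
python3 look.py c
```

```text
10.9 [541.9  78.8 135.5] yaw -81.09 xaxis [ 0.001 -0.    -1.   ] F [-0.  -2.   5.9] gap 35.9
along rod 97.51328395619466 lat 0.6593601160368762
```

View pics/tc.png

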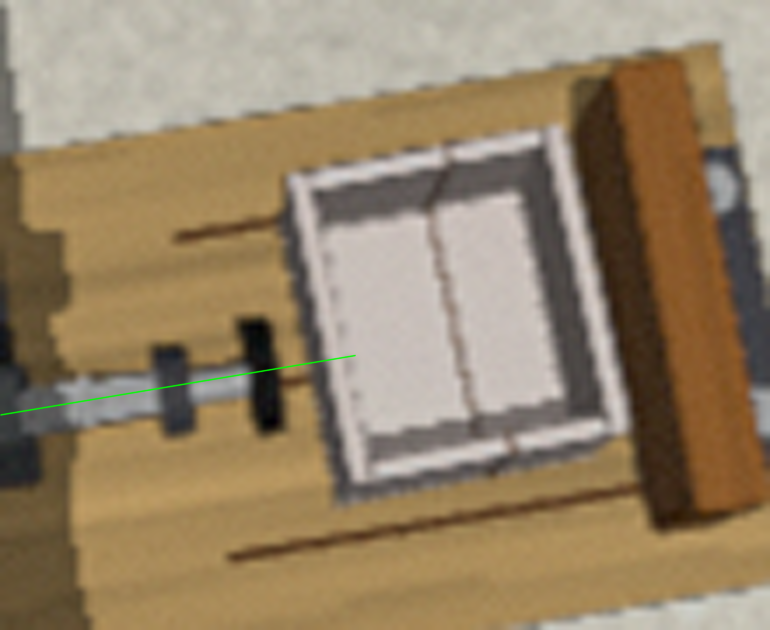

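drive_tool --deltas '[[[0.5, 0, -0.7, -0.3, 33.5], [0, 0, 0, 0, 33.5], [0, 0, 0, 0, 33.5]]]'

```text
time: 11.25
tool_pos: [542.5, 78.9, 135.5]
tool_rot: [2.98, 1.57, -0.001]
contact_force: [-1.3, -1.4, 9.7]
finger_gap: 35.6
```

```bash
python3 look.py d
```

```text
11.25 [542.5  78.9 135.5] yaw -80.77 xaxis [ 0.001 -0.    -1.   ] F [-1.3 -1.4  9.7] gap 35.6
along rod 97.49658917202838 lat 1.3203063895834366
```

View pics/td.png

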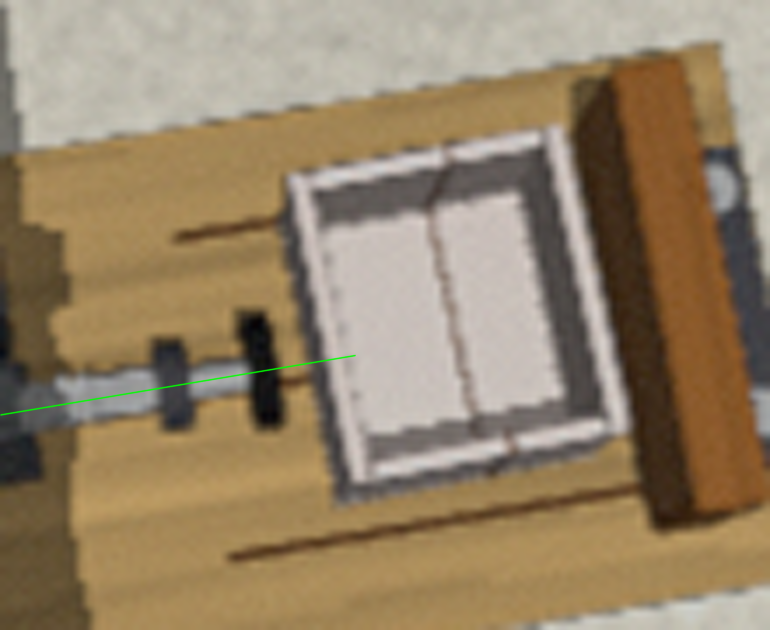

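Pad centre (261,370) now lies on the projected centre line (261,371). Next is the second pump: release fully, then squeeze.

drive_tool --deltas '[[[0, 2, 0, 0, 40], [0, 2.5, 0, 0, 45], [0, 2.5, 0, 0, 50], [0, 2.5, 0, 0, 55], [0, 2.5, 0, 0, 60], [0, 2.5, 0, 0, 65], [0, 0, 0, 0, 65], [0, 0, 0, 0, 65]]]'

```text
time: 12.1
tool_pos: [544.4, 64.9, 133.7]
tool_rot: [-0.218, 1.57, 3.085]
contact_force: [-1.0, -1.1, -0.9]
finger_gap: 65.4
```

```bash
python3 look.py e
```

```text
12.1 [544.4  64.9 133.7] yaw -80.76 xaxis [-0.001  0.    -1.   ] F [-1.  -1.1 -0.9] gap 65.4
along rod 111.61943498729956 lat 0.9248796535212795
```

View pics/te.png

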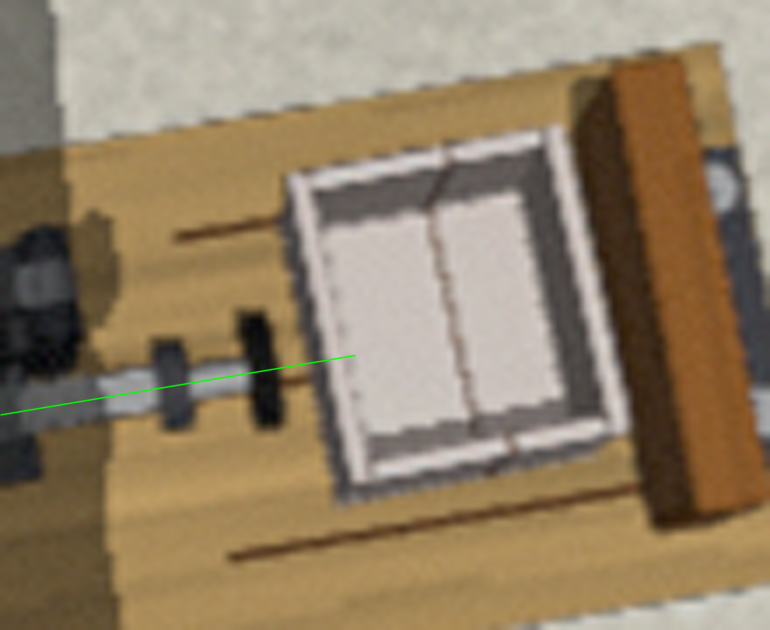

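drive_tool --deltas '[[[0, -2, 0, 0, 60], [0, -2, 0, 0, 56], [0, -2, 0, 0, 52], [0, -2, 0, 0, 48], [0, -2, 0, 0, 44], [0, -2, 0, 0, 40], [0, -2, 0, 0, 36], [0, -0.2, 0, 0, 34], [0, 0, 0, 0, 34], [0, 0, 0, 0, 34]]]'

```text
time: 13.15
tool_pos: [543.3, 78.9, 135.8]
tool_rot: [2.955, 1.568, -0.025]
contact_force: [-3.4, -0.4, 16.9]
finger_gap: 35.7
```

```bash
python3 look.py f
```

```text
13.15 [543.3  78.9 135.8] yaw -80.73 xaxis [ 0.003 -0.    -1.   ] F [-3.4 -0.4 16.9] gap 35.7
along rod 97.5858152388797 lat 2.087293879978481
```

View pics/tf.png

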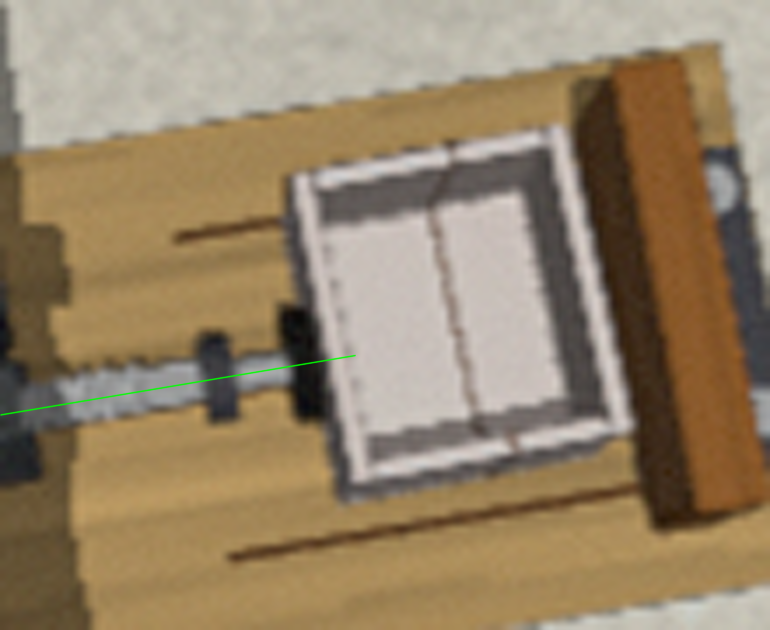

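```bash
cat > gap.py <<'E'
from h import *
f=lambda a:(np.array(a,float)+.5)/7-.5+(290,155)
c,s=np.cos(B[2]),np.sin(B[2])
def bx(uv,z):
    w=unp("top",f(uv),z); d=w[:,:2]-B[:2]; return np.c_[d@[c,s],d@[-s,c]].round(1)
print('stop top edge',bx([[612,75],[695,520]],93).tolist())
print('stop bottom edge',bx([[575,80],[655,525]],18).tolist())
print('caddy far rim',bx([[566,127],[634,430]],88).tolist())
print('caddy near rim',bx([[290,178],[352,482]],88).tolist())
E
python3 gap.py
python3 - <<'E'
import cv2
im=cv2.imread('pics/top_f.png')[165:240,355:400]
cv2.imwrite('pics/gf.png',cv2.resize(im,None,fx=8,fy=8,interpolation=cv2.INTER_NEAREST))
E
```

```text
stop top edge [[147.2, 61.4], [145.5, -66.2]]
stop bottom edge [[151.8, 79.0], [149.4, -62.0]]
caddy far rim [[132.4, 49.7], [134.7, -38.5]]
caddy near rim [[52.4, 48.0], [54.5, -39.7]]
```

View pics/gf.png

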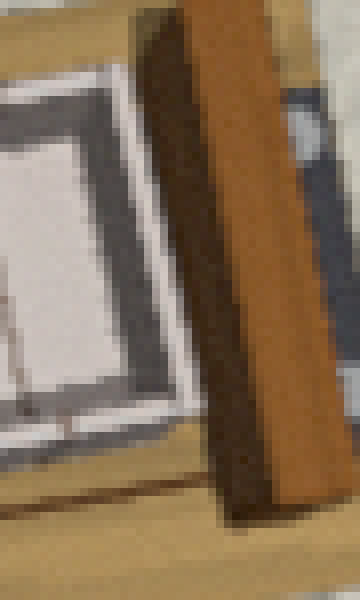

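drive_tool --deltas '[[[0, 2, 0, 0, 40], [0, 2.5, 0, 0, 45], [0, 2.5, 0, 0, 50], [0, 2.5, 0, 0, 55], [0, 2.5, 0, 0, 60], [0, 2.2, 0, 0, 65], [0, 0, 0, 0, 65], [0, 0, 0, 0, 65]]]'

```text
time: 14.0
tool_pos: [544.3, 64.5, 133.6]
tool_rot: [0.321, 1.57, -2.66]
contact_force: [-0.4, -1.5, -0.8]
finger_gap: 65.0
```

drive_tool --deltas '[[[0, -2, 0, 0, 60], [0, -2, 0, 0, 56], [0, -2, 0, 0, 52], [0, -2, 0, 0, 48], [0, -2, 0, 0, 44], [0, -2, 0, 0, 40], [0, -2, 0, 0, 37], [0, -0.2, 0, 0, 36], [0, 0, 0, 0, 36], [0, 0, 0, 0, 36]]]'

```text
time: 15.0
tool_pos: [543.3, 78.8, 136.1]
tool_rot: [2.954, 1.568, -0.026]
contact_force: [-3.9, -0.2, 17.5]
finger_gap: 36.2
```

```bash
python3 look.py g
```

```text
15.0 [543.3  78.8 136.1] yaw -80.74 xaxis [ 0.003 -0.    -1.   ] F [-3.9 -0.2 17.5] gap 36.2
along rod 97.76139385344035 lat 2.107887935903333
```

View pics/tg.png

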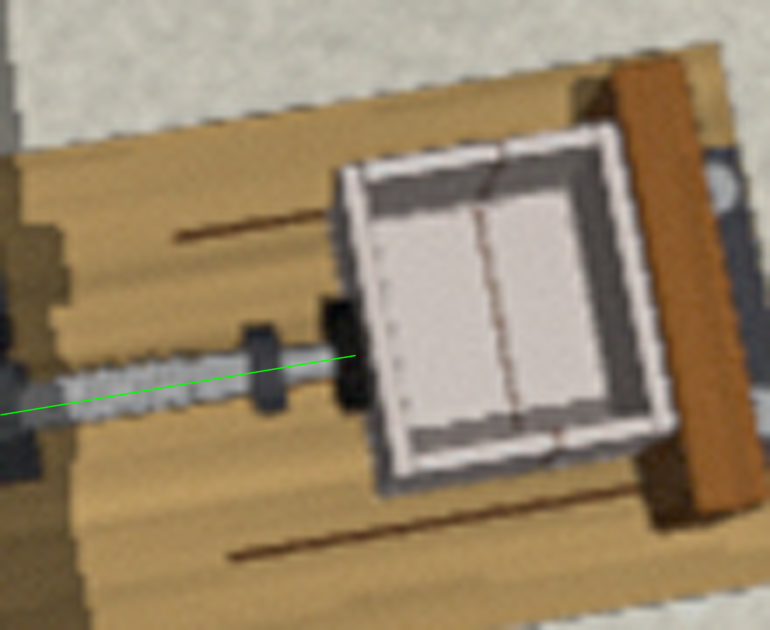

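drive_tool --deltas '[[[0, 2, 0, 0, 40], [0, 2.5, 0, 0, 45], [0, 2.5, 0, 0, 50], [0, 2.5, 0, 0, 55], [0, 2.5, 0, 0, 60], [0, 2.2, 0, 0, 65], [0, 0, 0, 0, 65], [0, 0, 0, 0, 65]]]'

```text
time: 15.85
tool_pos: [544.3, 64.5, 133.5]
tool_rot: [0.354, 1.57, -2.626]
contact_force: [-1.6, -1.6, -1.9]
finger_gap: 65.0
```

```bash
python3 look.py h
```

```text
15.85 [544.3  64.5 133.5] yaw -80.77 xaxis [-0.001 -0.    -1.   ] F [-1.6 -1.6 -1.9] gap 65.0
along rod 111.99019148124258 lat 0.7784680302198516
```

View pics/th.png

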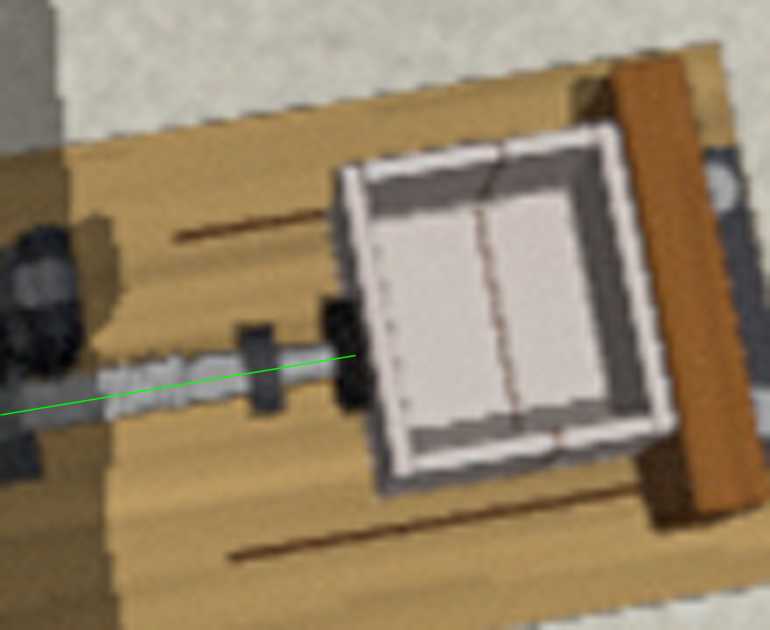

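drive_tool --deltas '[[[0, -2, 0, 0, 60], [0, -2, 0, 0, 56], [0, -2, 0, 0, 53], [0, -1.5, 0, 0, 50], [0, -1, 0, 0, 48], [0, -0.5, 0, 0, 47], [0, 0, 0, 0, 47], [0, 0, 0, 0, 47]]]'

```text
time: 16.7
tool_pos: [543.9, 73.4, 135.1]
tool_rot: [2.859, 1.569, -0.122]
contact_force: [-1.8, -0.8, 10.5]
finger_gap: 47.1
```

```bash
python3 look.py i
```

```text
16.7 [543.9  73.4 135.1] yaw -80.77 xaxis [ 0.002 -0.    -1.   ] F [-1.8 -0.8 10.5] gap 47.1
along rod 103.10766928998767 lat 1.8533763165633617
```

View pics/ti.png

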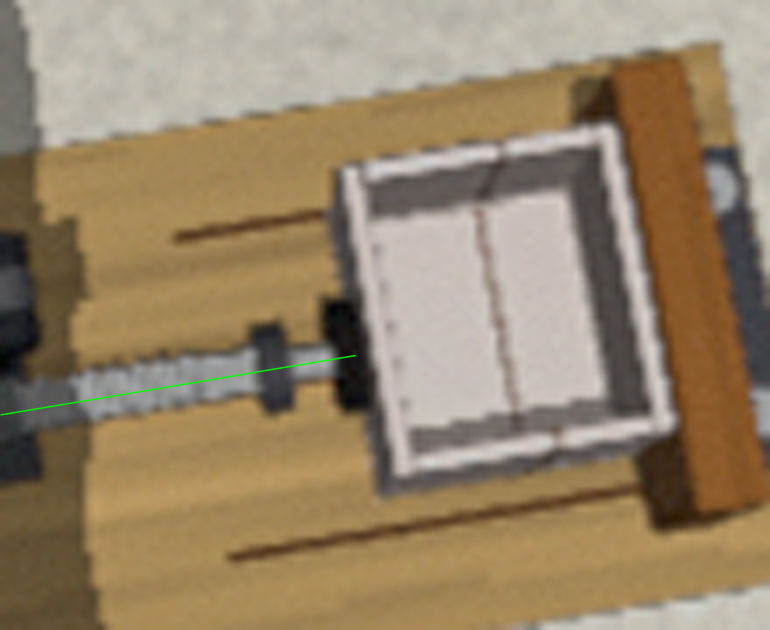

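```bash
cat > prof.py <<'E'
import sys
from h import *
xs=np.arange(150,262,.25)
def prof(n):
    im=cv2.cvtColor(cv2.imread(f"pics/top_{n}.png"),cv2.COLOR_BGR2GRAY).astype(np.float32)
    P=[]
    for y in list(np.arange(-14,-9,.5))+list(np.arange(9,14,.5)):
        uv=proj("top",cl(B,0,np.c_[xs,0*xs+y,0*xs+38])).astype(np.float32)
        P.append(cv2.remap(im,uv[:,:1].copy(),uv[:,1:].copy(),cv2.INTER_CUBIC).ravel())
    return np.array(P)
for n in sys.argv[1:]:
    P=prof(n)
    out=[]
    for h in(P[:10].mean(0),P[10:].mean(0)):
        g=np.gradient(cv2.GaussianBlur(h[None],(0,0),3).ravel())
        # falling edges (wood->dark)/rising
        f=[(round(float(xs[i]),1),round(float(g[i]),1)) for i in range(2,len(g)-2) if abs(g[i])>2.2 and abs(g[i])==abs(g[i-2:i+3]).max()]
        out.append(f)
    print(n,*out,sep='\n   ')
E
python3 prof.py d e f g h i
```

```text
d
   [(159.8, 3.5), (171.0, 4.9), (195.8, -5.0), (205.8, 5.1), (222.0, -7.8), (231.8, 7.4), (241.0, -4.8), (246.5, 8.6), (251.0, -2.5)]
   [(159.8, 2.5), (171.5, 3.3), (196.2, -5.2), (205.8, 5.3), (221.8, -6.5), (231.8, 7.4), (239.5, -4.1), (245.5, 8.7)]
e
   [(159.8, 3.3), (181.2, 4.8), (196.0, -4.6), (205.8, 5.0), (222.0, -7.6), (231.8, 7.3), (241.0, -5.0), (246.5, 8.6), (251.0, -2.6)]
   [(153.0, 2.2), (158.0, -2.4), (174.5, 3.4), (181.2, 3.7), (196.0, -5.2), (205.5, 5.4), (222.0, -6.5), (231.8, 7.3), (239.5, -4.0), (245.5, 8.6)]
f
   [(159.8, 3.3), (171.0, 5.0), (209.0, -5.9), (218.5, 5.5), (234.0, -8.1), (247.0, 9.7)]
   [(160.0, 2.5), (171.5, 3.6), (209.8, -3.9), (218.5, 4.7), (233.8, -7.2), (246.2, 9.4), (251.0, -3.3), (254.2, 2.4)]
g
   [(159.8, 3.2), (171.0, 4.9), (223.0, -4.4), (232.8, 6.0), (246.8, -8.1), (259.5, 9.9)]
   [(171.5, 3.4), (223.0, -5.1), (232.8, 5.0), (246.5, -6.9), (259.5, 9.7)]
h
   [(160.0, 3.2), (181.2, 5.0), (221.5, -4.7), (232.0, 4.7), (246.5, -8.1), (259.5, 10.0)]
   [(153.5, 2.4), (174.2, 3.1), (180.5, 3.2), (221.0, -4.9), (232.2, 5.6), (246.2, -6.9), (259.5, 9.7)]
i
   [(159.8, 3.1), (175.0, 5.0), (225.2, -5.6), (234.8, 6.0), (246.8, -8.0), (259.5, 9.9)]
   [(160.0, 2.6), (174.5, 3.9), (225.0, -4.7), (235.2, 5.0), (246.5, -6.7), (259.2, 9.8)]
```

drive_tool --deltas '[[[0, -0.5, 0, 0, 46], [0, -0.5, 0, 0, 45], [0, -0.5, 0, 0, 44.2], [0, 0, 0, 0, 44.2], [0, 0, 0, 0, 44.2], [0, 0, 0, 0, 44.2]]]'

```text
time: 17.35
tool_pos: [543.8, 74.6, 135.6]
tool_rot: [2.669, 1.568, -0.311]
contact_force: [-2.7, -1.3, 14.7]
finger_gap: 44.5
```

```bash
python3 look.py j; python3 prof.py j
```

```text
17.35 [543.8  74.6 135.6] yaw -80.74 xaxis [ 0.002 -0.001 -1.   ] F [-2.7 -1.3 14.7] gap 44.5
along rod 101.89383049332912 lat 1.8989126735687405
j
   [(159.8, 3.2), (173.0, 4.2), (226.8, -4.8), (236.8, 5.3), (246.8, -8.0), (259.5, 10.0)]
   [(159.5, 2.3), (174.2, 3.5), (227.0, -5.1), (236.8, 5.4), (246.5, -6.8), (259.5, 9.7)]
```

View pics/tj.png

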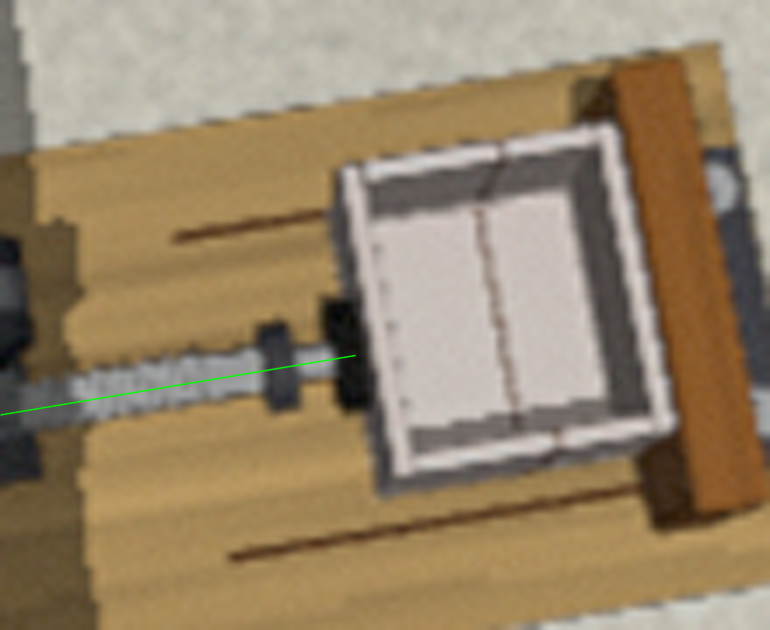

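drive_tool --deltas '[[[0, -0.3, 0, 0, 43.6], [0, -0.2, 0, 0, 43.2], [0, 0, 0, 0, 43.2], [0, 0, 0, 0, 43.2], [0, 0, 0, 0, 43.2], [0, 0, 0, 0, 43.2]]]'

```text
time: 18.0
tool_pos: [543.7, 75.1, 135.7]
tool_rot: [2.635, 1.568, -0.345]
contact_force: [-3.3, 0.1, 15.4]
finger_gap: 43.7
```

```bash
python3 look.py k; python3 prof.py k
```

```text
18.0 [543.7  75.1 135.7] yaw -80.74 xaxis [ 0.002 -0.001 -1.   ] F [-3.3  0.1 15.4] gap 43.7
along rod 101.43402798237935 lat 1.8982607695337417
k
   [(159.5, 2.8), (173.0, 4.8), (227.8, -5.0), (237.5, 4.4), (246.8, -7.9), (259.5, 9.7)]
   [(160.0, 2.3), (175.5, 2.7), (227.0, -4.8), (238.0, 4.4), (246.5, -7.1), (259.5, 9.7)]
```

drive_tool --deltas '[[[0, 0, 0, 0, 43.2], [0, 0, 0, 0, 43.2], [0, 0, 0, 0, 43.2], [0, 0, 0, 0, 43.2], [0, 0, 0, 0, 43.2], [0, 0, 0, 0, 43.2], [0, 0, 0, 0, 43.2], [0, 0, 0, 0, 43.2], [0, 0, 0, 0, 43.2], [0, 0, 0, 0, 43.2]]]'

```text
time: 19.05
tool_pos: [543.7, 75.1, 135.7]
tool_rot: [2.637, 1.568, -0.343]
contact_force: [-3.8, -1.1, 14.9]
finger_gap: 43.6
```

```bash
python3 look.py l; python3 prof.py l; python3 - <<'E'
from h import *
im2=capture("side");cv2.imwrite("pics/sidel.png",im2)
overlay(im2,"side",[],"pics/sl.png",(230,130,400,290),4)
E
```

```text
19.05 [543.7  75.1 135.7] yaw -80.74 xaxis [ 0.002 -0.001 -1.   ] F [-3.8 -1.1 14.9] gap 43.6
along rod 101.45636797712116 lat 1.9016662767571137
l
   [(159.8, 3.2), (173.0, 4.8), (227.8, -5.0), (237.8, 4.5), (246.8, -7.5), (259.5, 9.9)]
   [(175.5, 2.6), (227.0, -4.9), (238.0, 4.4), (246.5, -6.9), (259.5, 9.8)]
```

View pics/tl.png

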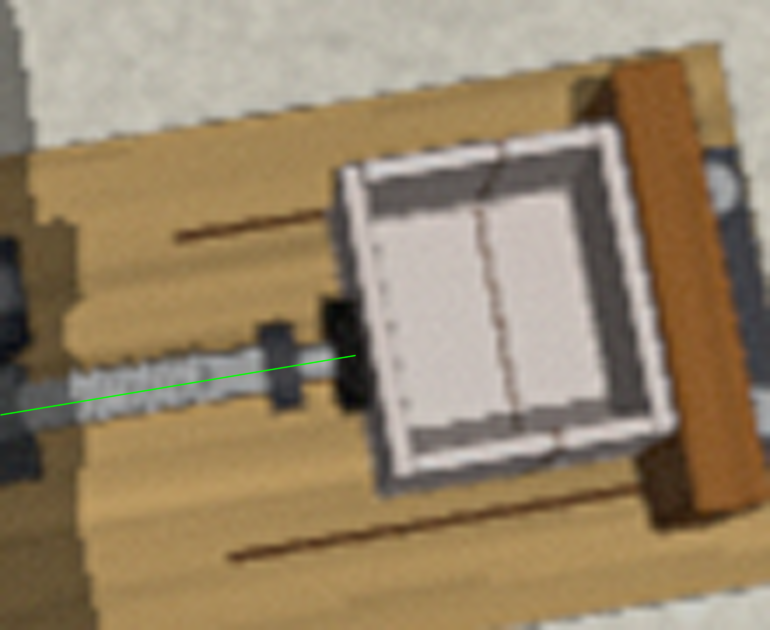

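View pics/sl.png

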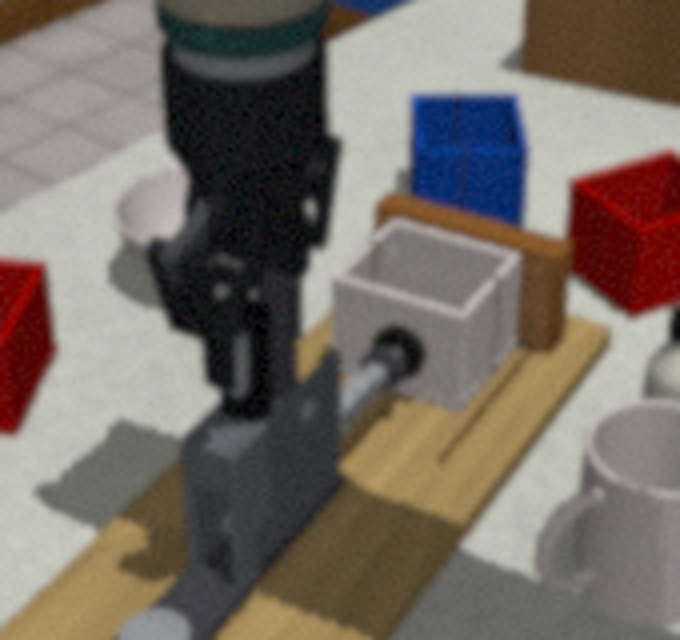

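The pad is stable at about 7.4 mm in, with its rear edge still at 246.7 mm, so the caddy isn't moving. I'm handing in.

```bash
python3 -c "
from h import *
ticket.job_done(); st()"
```

```text
the job is handed in; nothing more can be done
the job is handed in; nothing more can be done
```

The clamp is swivelled in line, the caddy is home against the wooden stop, and the gripper is still holding the trigger squeezed. I handed the job in at about 19 s, and no verdict was reported.

**What I did:** I gripped the handle alone and swivelled the clamp about 0.44 rad. I then regripped over handle and trigger and pumped four times, the last one only part way. After the first pump I trimmed the swivel by small amounts while gripped, with one overshoot that I corrected.

**Last checks in the pictures:**
- **Alignment:** The rod and pad lie on the projected centre line, to about 1 mm at the pad.
- **Caddy at the stop:** The caddy did not move while the pad was pushed from about 2 mm to 7.4 mm in, so I take it to be against the stop. I judged this from the pad no longer advancing, not from a direct view of the contact.
- **Pad pressure:** The pad is about 7.4 mm of its 15 mm in, roughly 9 N, and held unchanged over a second.
- **Grip:** The fingers are at 43.6 mm and steady.

**What was not perfect:** The arm carried up to about 19 N vertically from the fingers swinging as they closed, about 15 N at the end, which is under the 40 N limit. The pad depth comes from image edges and is good to about 0.5 mm.

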